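# Stand the toppled cut-out animals back on their feet

## Robot

A 6-joint arm with a two-finger parallel gripper is mounted at the origin on the work surface. World frame = base frame: x ahead of the robot, y to its left, z up, the work surface at z = 0. Lengths are in mm, angles in rad, forces in N, time in s.
With the tool pointing down it reaches from about 350 to 875 mm from the base axis. Payload 4.2 kg.
Tool frame: the origin (TCP) lies at the very end of the fingers, on their centre line; the grasp point (between the pads) lies 19 mm behind it; z points along the fingers, y is the line along which they close (so a half turn about z gives the same grasp; the last joint's range is limited). The gripper opens to 85 mm and grips with 20 to 120 N. Pads are 22 mm wide; open, the fingers measure 114 mm over their backs; the gripper's body (76 mm by 85 mm) begins 54 mm behind the grasp point. The pads swing forward as they close: fully open they stand 13 mm farther back than shut.
Start: joints at [0.259, 0.385, 0.008, 0, -1.194, -0.259], TCP at [624.979, 0.025, 231.312] pointing down, gripper open.
Joint ranges: [-3.14, 3.14], [-1.21, 2.06], [-1.07, 1.41], [-3.16, 2.05], [-2.99, -0.16], [-3.1, 3.1]. Speed limits (rad/s): [2.79, 2.79, 3.14, 3.14, 3.14, 3.14].

## Interface

Orientations are given as a unit quaternion [x, y, z, w].
In Python, from bench import arm gives the robot as it stands.
- The arm moves only by the tool servo_tool, never from a script. Its argument "rows" is a list that holds one entry, the list of rows, each a list of 7 numbers: the finger opening in mm, from 0 to 85.4, then the shift along the tool's x, y, z in mm, then the turn, a rotation vector about the tool's x, y, z in rad. A call has 1 to 10 rows; each row is the pose to reach, as a shift and turn from the pose commanded when the call began, along the tool's axes at that moment; what a row does not reach only later rows make up. A row lasts 1/8 s, in which the tool goes at most 62.5 mm and 10.7 degrees, less where a joint would pass 70% of its speed; a pose out of reach is approached as far as the arm can. A call with a gripper value outside its range is refused whole. The fingers move at their own pace and stop on an object; the grip force is fixed at half the most. Time passes only in rows, so rows that repeat a pose let the fingers close. It gives the time, the measured TCP pose, the force, the opening and the grip force at its end, in the units of the state.
- arm.read_state(): the state, without advancing time (a new reading comes with each control period).
- arm.get_image(name): name is "scene" or "side" or "wrist"; returns the picture (420x560x3 uint8, red, green, blue); there is no depth.
- arm.camera_params(name): a dict with "intrinsics" (3x3 intrinsics, pixels), "R" (3x3) and "t" (3): a world point X has camera coordinates R X + t. Camera axes: x right, y down, z forward; pixel columns grow to the right and rows downward; lengths in mm; the calibration is good to about 2 mm. A picture is of the moment at which its call begins: read the wrist's pose just before it. camera_params takes no time and is no camera call; for the wrist camera it gives the pose at the moment of the call.
- arm.job_done(): hands the job in; it is judged then, once.
The state is a dict: "clock": time; "joints": joint angles; "joint_vel": joint speeds; "joint_efforts": joint torques, N m; "position": TCP position; "ee_rot": TCP orientation; "contact_force": force on the tool from outside, world axes, zero at the start; "wrist_torque": the same for the moment, N m; "gripper_width": finger opening in mm; "grasp_force": force on a finger pad.
Only numpy, scipy, OpenCV 4.12 (cv2) and the standard library are available. Lean on these libraries where they do the work, as an engineer would, in place of code of your own. Each camera call takes 0.05 s, during which the arm holds its last target. There are 200 camera calls.

## Task

The plywood dog and the plywood horse have toppled over on the light pad. Without grasping or lifting them, push each one by the raised edge of its steel foot plate so that it rolls back onto the plate and stands upright on the pad. Do not knock over or shift anything else, and finish clear of everything.

Things in the scene. Friction and masses are not known exactly. Their poses are not given: they have to be found in the camera images.
- light_pad: flat light pad, 360 (its x) x 500 (its y) x 10 mm, black rim and white top, fixed to the table. Origin: centre of its underside on the table; its top is 10 mm above that.
- dog_edge (a point): middle of the upper rim of the dog's foot plate, at x = -40, z = 8 mm of its frame; 74 mm above the pad at the start. The plate starts nearly on edge, leaning over the dog; about 30 mm of bare plate shows above it. Pushed from the dog's side by a few newtons, it rolls over its lower edge (x = +40 mm), drops flat once past vertical, and the dog swings up behind the finger.
- dog: plywood dog silhouette 12 mm thick on a steel foot plate 80 x 80 x 8 mm (0.25 to 0.6 kg, mostly plate). Origin: centre of the plate's underside. Own z: up through the dog, highest point z = 93 mm; x: square to its flat faces (x = -6, +6 mm); y: towards its head. Starts toppled to its own +x, within 47 degrees of straight away from the robot (world +x), z axis 22 degrees below level.
- horse_edge (a point): middle of the upper rim of the horse's foot plate, at x = -40, z = 8 mm of its frame; 76 mm above the pad at the start. The plate starts nearly on edge, leaning over the horse; about 30 mm of bare plate shows above it. Pushed from the horse's side by a few newtons, it rolls over its lower edge (x = +40 mm), drops flat once past vertical, and the horse swings up behind the finger.
- horse: plywood horse silhouette 12 mm thick on a steel foot plate 80 x 80 x 8 mm (0.25 to 0.6 kg, mostly plate). Origin: centre of the plate's underside. Own z: up through the horse, highest point z = 113 mm; x: square to its flat faces (x = -6, +6 mm); y: towards its head. Starts toppled to its own +x, within 47 degrees of straight towards the robot (world -x), z axis 18 degrees below level.
- tree: bystander: small plywood tree, 78 mm high on a 36 mm square steel foot, standing on the pad near its far side between the animals. Origin: centre of its underside.
- eraser: bystander: white eraser, 22 x 45 x 14 mm, lying on the pad near its robot side. Origin: centre of its underside.
- ink_jar: bystander: ink jar, 52 mm across, 62 mm high, left of the pad. Origin: centre of its underside.
- tape_roll: bystander: cardboard tape roll lying flat, 84 mm across, 24 mm high, right of the pad. Origin: centre of its underside.
- brush_cup: bystander: white ceramic cup, 68 mm across, 85 mm high, right of the pad towards its far side. Origin: centre of its underside.
- carpenter_pencil: bystander: flat yellow pencil, 14 x 170 x 8 mm, on the table near the robot on the left. Origin: centre of its underside.
- glue_stick: bystander: upright glue stick, 28 mm across, 95 mm high, left of the pad towards its far side. Origin: centre of its underside.
Not all that is in view belongs to the job. What is shaped like the horse but green or purple is not meant.

How it is judged:
By the outcome, as a careful person would: the job done as asked, in the order asked, and still so for the second after the job is handed in, with the robot touching nothing.
It also fails if it takes over 48 s, if anything falls off the work surface, if the arm or the gripper's body presses on something with over 40 N, if the wrist force passes 120 N, or if a joint passes its speed limit or range.

## Working session

There is one attempt and no reset: what is moved stays moved. The work goes in short steps, Python scripts to look and compute and a tool call to move; the robot and the scene stay as the last step left them, time stands still between calls to the robot, and variables do not carry over. Pictures are saved under pics/ and viewed, at most 11 in all, crops included, and the job is handed in when it is done.

Besides the shell and the picture viewer there is one more tool, called as a command line: name --argument value ..., lists and objects as JSON in quotes. servo_tool: Moves the arm, as the interface text tells. Its arguments: {"type":"object","properties":{"rows":{"type":"array"}},"required":["rows"]}

```bash
mkdir -p pics; ls; python3 - <<'E'
from bench import arm
import cv2,numpy as np
s=arm.read_state();print(s['clock'],s['position'],s['ee_rot'])
for n in("scene","side","wrist"):
    p=arm.camera_params(n);print(n,np.round(p['intrinsics'],1).tolist(),np.round(p['R'],3).tolist(),np.round(p['t'],1).tolist())
    cv2.imwrite(f'pics/{n}0.png',arm.get_image(n)[:,:,::-1])
E
```

```text
pics
0.0 [ 6.24415490e+02 -1.40233946e-03  2.30226625e+02] [-0.7070385   0.70717421  0.00072416 -0.0008195 ]
scene [[463.8, 0.0, 281.5], [0.0, 463.8, 212.0], [0.0, 0.0, 1.0]] [[0.279, 0.96, -0.009], [0.524, -0.16, -0.836], [-0.805, 0.229, -0.548]] [-149.6, -180.2, 1638.0]
side [[499.2, 0.0, 283.1], [0.0, 499.2, 206.4], [0.0, 0.0, 1.0]] [[-0.979, -0.204, -0.004], [-0.104, 0.513, -0.852], [0.176, -0.834, -0.523]] [476.2, 116.1, 1325.6]
wrist [[367.4, 0.0, 276.5], [0.0, 367.4, 207.0], [0.0, 0.0, 1.0]] [[-1.0, 0.001, 0.002], [0.001, 0.947, 0.321], [-0.001, 0.321, -0.947]] [623.9, -41.9, 380.4]
```

View pics/scene0.png

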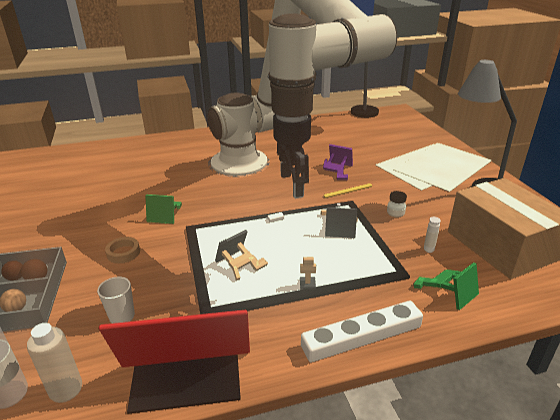

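View pics/side0.png

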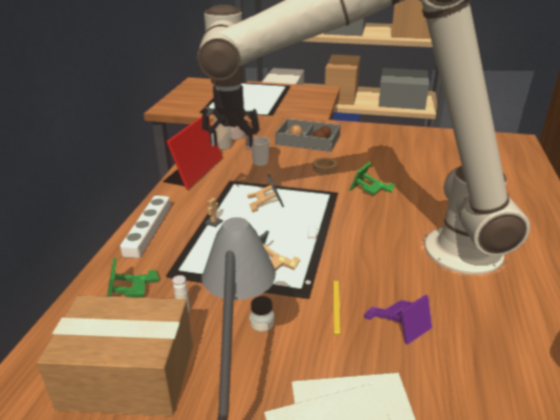

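The scene camera shows the dog at (240,255) lying towards the camera, with its dark plate behind it at (232,243). The horse's plate is at (341,222), and the horse itself is hidden behind it, towards the robot. The side camera shows the dog at (265,197) and the horse at (275,257). The look-alikes are green at (160,208) and (450,285) and purple at (337,160) in the scene view; all three are off the pad, so I reject them. Next is a close crop to check this, together with the wrist view.

```bash
python3 - <<'E'
import cv2,numpy as np
a=cv2.imread('pics/scene0.png')[190:320,180:410]
a=cv2.resize(a,None,fx=3.4,fy=3.4,interpolation=cv2.INTER_CUBIC);print(a.shape)
cv2.imwrite('pics/c0.png',a)
E
```

```text
(442, 782, 3)
```

View pics/wrist0.png

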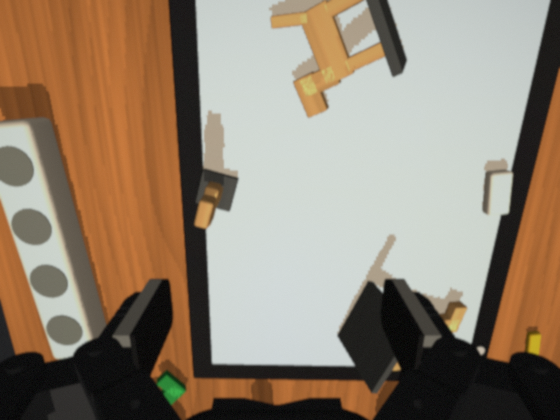

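View pics/c0.png

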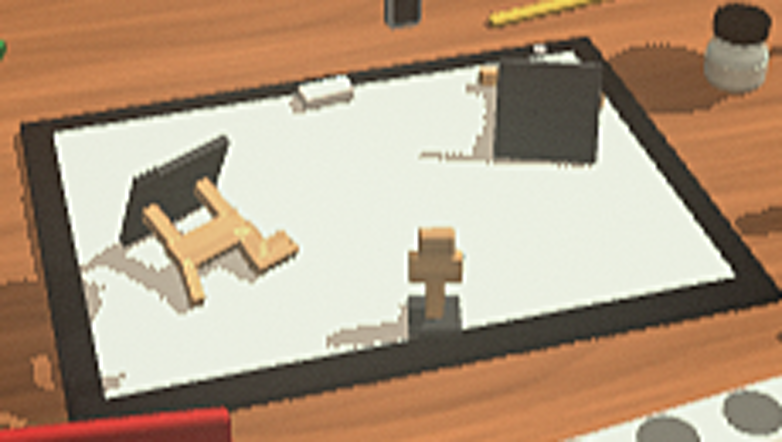

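The crop confirms the choice. The dog's plate rim runs from (132,183) to (228,142), with the tan dog in front of it. The horse plate's underside has corners (497,62), (602,68), (594,163) and (495,158), and tan bits stick out behind it. The tree is at (434,310) and the eraser at (325,92).

```bash
cat > h.py <<'E'
from bench import arm
import numpy as np
def ray(n,px,z,p=None):
    p=p or arm.camera_params(n);R=np.array(p['R']);t=np.array(p['t'])
    c=-R.T@t;d=R.T@np.linalg.solve(np.array(p['intrinsics']),[px[0],px[1],1]);return (c+d*(z-c[2])/d[2])
def proj(n,X,p=None):
    p=p or arm.camera_params(n);q=np.array(p['intrinsics'])@(np.array(p['R'])@X+np.array(p['t']));return q[:2]/q[2]
E
python3 - <<'E'
from h import *
f=lambda c:(c[0]/3.4+180-.35,c[1]/3.4+190-.35)
for nm,c,z in[("horse top",(497,62),88.5),("",(602,68),88.5),("horse bot",(495,158),12.5),("",(594,163),12.5),("dog rimtop(under edge)",(132,178),87),("",(227,137),87),("dog bot",(122,241),11),("dog head tip",(297,245),30),("tree",(434,335),10),("eraser",(325,100),10),("pad",(22,122),10),("",(585,38),10),("",(782,297),10),("",(75,415),10)]:
    print(nm,ray("scene",f(c),z).round(0))
print("wrist")
for nm,c,z in[("horse top under",(368,283),12.5),("l",(340,330),88.5),("b",(375,388),88.5),("dog rim end",(405,70),84),("tree",(217,190),15)]: print(nm,ray("wrist",c,z).round(0))
E
```

```text
horse top [504. 131.  88.]
 [536. 205.  88.]
horse bot [524. 125.  12.]
 [553. 197.  12.]
dog rimtop(under edge) [ 568. -163.   87.]
 [539. -89.  87.]
dog bot [ 540. -172.   11.]
dog head tip [604. -56.  30.]
tree [700.  15.  10.]
eraser [404.  20.  10.]
pad [ 363. -225.   10.]
 [377. 266.  10.]
 [733. 260.  10.]
 [ 705. -230.   10.]
wrist
horse top under [522. 129.  12.]
l [566. 133.  88.]
b [528. 201.  88.]
dog rim end [529. -92.  84.]
tree [684.  20.  15.]
```

Plan: close the fingers and yaw so tool x lies along the push line. The dog goes first, pushed along about (-0.93,-0.37), then the horse. I start with a hover beside the dog.

servo_tool --rows '[[[0,11,3,0,0,0,-0.18],[0,22,6,0,0,0,-0.36],[0,33,9,0,0,0,-0.54],[0,44,12,0,0,0,-0.72],[0,55,15,0,0,0,-0.9],[0,66,18,0,0,0,-1.08],[0,77,21,0,0,0,-1.26],[0,88,24,0,0,0,-1.44],[0,99,27,0,0,0,-1.62],[0,110,30,0,0,0,-1.8]]]'

```text
clock: 1.4
position: [594.6, -110.3, 230.9]
ee_rot: [0.993, 0.117, -0.0, -0.0]
contact_force: [0.5, -0.2, -0.2]
gripper_width: -0.1
grasp_force: 0.0
```

servo_tool --rows '[[[0,0,0,0,0,0,-0.14],[0,0,0,0,0,0,-0.14],[0,0,0,0,0,0,-0.14]]]'

```text
clock: 1.78
position: [594.9, -109.9, 231.1]
ee_rot: [0.983, 0.183, -0.0, -0.0]
contact_force: [0.3, 0.3, -0.5]
gripper_width: 0.1
grasp_force: 0.0
```

```bash
python3 - <<'E'
from h import *
import cv2,json
s=arm.read_state();print(s['clock'],s['position'].round(1),s['ee_rot'].round(3),s['contact_force'])
p=arm.camera_params("wrist");json.dump({k:np.array(v).tolist() for k,v in p.items()},open('w1.json','w'))
im=arm.get_image("wrist")[:,:,::-1];cv2.imwrite('pics/w1.png',im)
E
```

```text
1.775 [ 594.9 -109.9  231.1] [ 0.983  0.183 -0.    -0.   ] [ 0.29531338  0.3433977  -0.45770628]
```

View pics/w1.png

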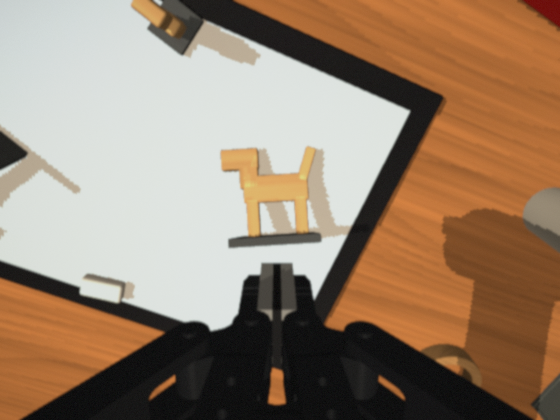

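The dog is seen from above. Its plate rim runs from (229,240) to (321,235) with legs and body just above it in the picture, and the finger tip is at (277,265).

```bash
python3 - <<'E'
from h import *
import json
p=json.load(open('w1.json'))
for c,z in[((229,239),84),((320,235),84),((229,247),87),((321,241),87),((238,148),40),((277,185),45)]: print(c,ray("wrist",c,z,p).round(1))
print(proj("wrist",np.array([594.9,-109.9,231.1]),p))
E
```

```text
(229, 239) [538.5 -88.1  84. ]
(320, 235) [ 569.9 -159.4   84. ]
(229, 247) [532.8 -90.4  87. ]
(321, 241) [ 566.2 -161.6   87. ]
(238, 148) [606.5 -68.1  40. ]
(277, 185) [ 588.  -113.2   45. ]
[276.26673401 280.77167286]
```

servo_tool --rows '[[[0,0,0,25,0,0,-0.02],[0,0,0,50,0,0,-0.03],[0,0,0,75,0,0,-0.03],[0,0,0,100,0,0,-0.03],[0,0,0,125,0,0,-0.03],[0,0,0,145,0,0,-0.03],[0,0,0,157,0,0,-0.03],[0,0,0,163,0,0,-0.03],[0,0,0,163,0,0,-0.03]]]'

```text
clock: 2.95
position: [595.1, -110.0, 68.4]
ee_rot: [0.98, 0.198, 0.0, 0.0]
contact_force: [-0.1, 0.2, 0.6]
gripper_width: 0.0
grasp_force: 0.0
```

servo_tool --rows '[[[0,-7,0,0,0,0,0],[0,-14,0,0,0,0,0],[0,-21,0,0,0,0,0],[0,-28,0,0,0,0,0],[0,-34,0,0,0,0,0],[0,-40,0,0,0,0,0]]]'

```text
clock: 3.7
position: [558.1, -125.7, 68.6]
ee_rot: [0.98, 0.198, 0.0, 0.0]
contact_force: [0.1, -0.3, -0.5]
gripper_width: 0.4
grasp_force: 0.2
```

```bash
python3 - <<'E'
from h import *
import cv2
s=arm.read_state();print(s['clock'],s['position'].round(1),s['contact_force'].round(1))
a=arm.get_image("scene")[:,:,::-1][180:320,180:410];b=arm.get_image("wrist")[:,:,::-1]
a=cv2.resize(a,(560,340));cv2.imwrite('pics/d2.png',cv2.resize(np.vstack([a,b[50:310]]),(560,600)))
E
```

```text
3.7 [ 558.1 -125.7   68.6] [ 0.1 -0.3 -0.5]
```

View pics/d2.png

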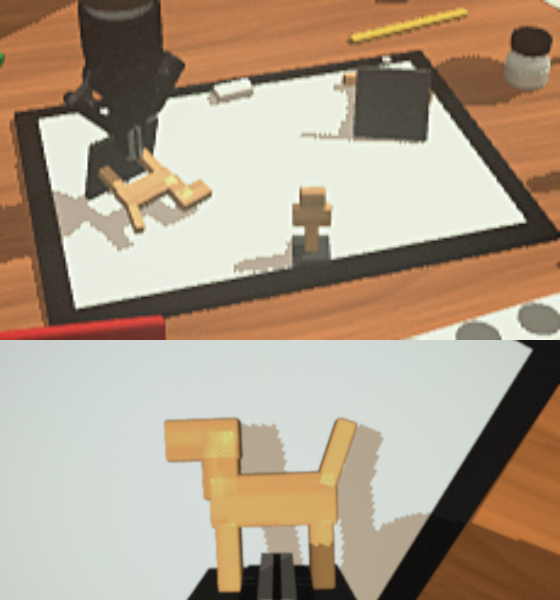

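The finger hangs on the dog's side of the plate, between the legs and at about the rim, with the dog still in place. Now I push.

servo_tool --rows '[[[0,-7,0,0,0,0,0],[0,-14,0,0,0,0,0],[0,-21,0,0,0,0,0],[0,-28,0,0,0,0,0]]]'

```text
clock: 4.3
position: [531.8, -136.6, 68.3]
ee_rot: [0.98, 0.198, -0.0, -0.0]
contact_force: [0.5, 0.2, -0.2]
gripper_width: -0.1
grasp_force: 0.1
```

servo_tool --rows '[[[0,-7,0,0,0,0,0],[0,-14,0,0,0,0,0],[0,-21,0,0,0,0,0]]]'

```text
clock: 4.68
position: [512.2, -144.9, 68.3]
ee_rot: [0.98, 0.198, -0.0, 0.0]
contact_force: [-0.1, -0.2, 0.1]
gripper_width: 0.0
grasp_force: 0.7
```

```bash
python3 - <<'E'
from h import *
import cv2
s=arm.read_state();print(s['clock'],s['position'].round(1),s['contact_force'].round(1))
a=arm.get_image("scene")[:,:,::-1][180:320,180:410];b=arm.get_image("wrist")[:,:,::-1]
a=cv2.resize(a,(560,340));cv2.imwrite('pics/d3.png',cv2.resize(np.vstack([a,b[50:310]]),(560,600)))
E
```

```text
4.675 [ 512.2 -144.9   68.3] [-0.1 -0.2  0.1]
```

View pics/d3.png

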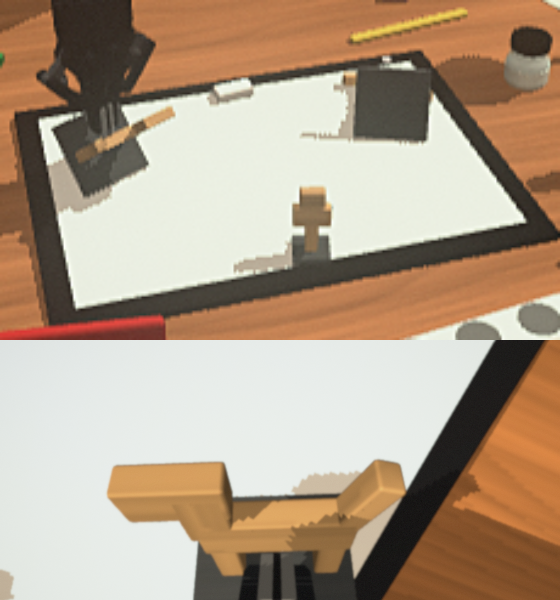

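The dog now stands upright on its plate, with the finger above the bare plate behind it and no force reading. I retract straight up and go over to the horse.

servo_tool --rows '[[[0,-5,0,0,0,0,0],[0,-8,0,-15,0,0,0],[0,-8,0,-45,0,0,0],[0,-8,0,-80,0,0,0],[0,-8,0,-120,0,0,0],[0,-8,0,-150,0,0,0],[0,-8,0,-162,0,0,0],[0,-8,0,-162,0,0,0]]]'

```text
clock: 5.78
position: [505.8, -147.5, 231.0]
ee_rot: [0.98, 0.198, 0.001, 0.0]
contact_force: [0.3, -0.6, -0.6]
gripper_width: 0.1
grasp_force: 0.0
```

servo_tool --rows '[[[0,8,-25,0,0,0,0.08],[0,20,-60,0,0,0,0.16],[0,32,-98,0,0,0,0.25],[0,44,-136,0,0,0,0.35],[0,56,-174,0,0,0,0.45],[0,68,-212,0,0,0,0.55],[0,80,-250,0,0,0,0.65],[0,92,-288,0,0,0,0.74],[0,103,-320,0,0,0,0.8],[0,103,-320,0,0,0,0.8]]]'

```text
clock: 7.02
position: [475.3, 188.7, 228.4]
ee_rot: [0.98, -0.198, -0.001, 0.001]
contact_force: [0.1, -0.5, 1.3]
gripper_width: -0.1
grasp_force: 0.0
```

```bash
python3 - <<'E'
from h import *
import cv2,json
s=arm.read_state();print(s['clock'],s['position'].round(1),s['ee_rot'].round(3),s['joints'].round(2))
p=arm.camera_params("wrist");json.dump({k:np.array(v).tolist() for k,v in p.items()},open('w2.json','w'))
b=arm.get_image("wrist")[:,:,::-1]
a=arm.get_image("scene")[:,:,::-1][190:305,180:410];a=cv2.resize(a,(360,180))
cv2.imwrite('pics/w2.png',np.vstack([cv2.copyMakeBorder(a,0,0,0,200,0),b]))
E
```

```text
7.025 [475.3 188.7 228.4] [ 0.98  -0.198 -0.001  0.001] [ 0.7   0.2  -0.27 -0.   -1.11  0.48]
```

View pics/w2.png

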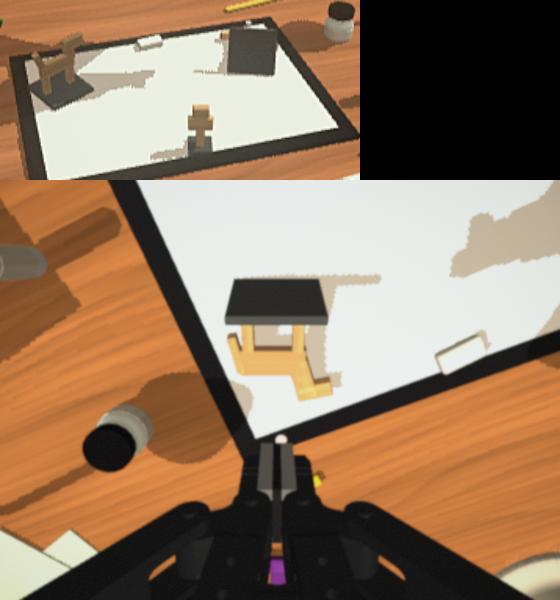

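The inset shows the dog upright. In the wrist picture the horse's plate underside spans (235,280) to (327,318), with its top-face rim at row 323 (image row 143), columns 225 to 327. The horse lies below it, and the finger is at (277,445).

```bash
python3 - <<'E'
from h import *
import json
p=json.load(open('w2.json'))
a,b=[ray("wrist",c,86,p) for c in((225,143),(327,143))]
c=[ray("wrist",c,12.5,p).round(0) for c in((235,100),(320,99))]
m=(a+b)/2;d=(b-a)/np.linalg.norm(b-a);n=np.array([-d[1],d[0],0])
print(a.round(1),b.round(1),c,m.round(1),n.round(3),np.degrees(np.arctan2(n[1],n[0])))
q=arm.read_state()['ee_rot'];print(np.degrees(2*np.arctan2(q[1],q[0])))
tx=np.array([np.cos(2*np.arctan2(q[1],q[0])),np.sin(2*np.arctan2(q[1],q[0])),0]);ty=np.array([tx[1],-tx[0],0])
print("to rim, tool x,y:",(m-arm.read_state()['position'])@np.array([tx,ty]).T)
E
```

```text
[525.5 209.8  86. ] [494.9 137.3  86. ] [array([551., 198.,  12.]), array([521., 124.,  12.])] [510.2 173.5  86. ] [ 0.921 -0.389  0.   ] -22.866307118712655
-22.91045064006501
to rim, tool x,y: [37.21000558 -1.23761904]
```

servo_tool --rows '[[[0,0,0,25,0,0,0],[0,0,-1,50,0,0,0],[0,0,-1,75,0,0,0],[0,0,-1,100,0,0,0],[0,0,-1,125,0,0,0],[0,0,-1,145,0,0,0],[0,0,-1,157,0,0,0],[0,0,-1,160,0,0,0],[0,0,-1,160,0,0,0]]]'

```text
clock: 8.25
position: [476.9, 188.0, 70.7]
ee_rot: [0.98, -0.199, 0.0, -0.0]
contact_force: [0.7, 0.3, 1.0]
gripper_width: 0.2
grasp_force: 0.0
```

servo_tool --rows '[[[0,7,0,0,0,0,0],[0,14,0,0,0,0,0],[0,21,0,0,0,0,0],[0,28,0,0,0,0,0],[0,35,0,0,0,0,0],[0,42,0,0,0,0,0]]]'

```text
clock: 9.0
position: [515.6, 171.5, 70.3]
ee_rot: [0.98, -0.199, -0.0, 0.0]
contact_force: [-0.0, 0.3, 0.7]
gripper_width: 0.0
grasp_force: 0.2
```

servo_tool --rows '[[[0,7,0,0,0,0,0],[0,14,0,0,0,0,0],[0,21,0,0,0,0,0],[0,28,0,0,0,0,0],[0,35,0,0,0,0,0],[0,42,0,0,0,0,0]]]'

```text
clock: 9.75
position: [554.8, 155.2, 70.4]
ee_rot: [0.98, -0.199, 0.0, -0.0]
contact_force: [2.3, -0.9, -1.6]
gripper_width: 0.2
grasp_force: 0.9
```

```bash
python3 - <<'E'
from h import *
import cv2
s=arm.read_state();print(s['clock'],s['position'].round(1),s['contact_force'].round(1))
a=arm.get_image("scene")[:,:,::-1][180:320,180:410];b=arm.get_image("side")[:,:,::-1][170:310,160:350]
a=cv2.resize(a,(490,300));cv2.imwrite('pics/h3.png',np.vstack([a,cv2.resize(b,(490,300))]))
E
```

```text
9.75 [554.8 155.2  70.4] [ 2.3 -0.9 -1.6]
```

View pics/h3.png

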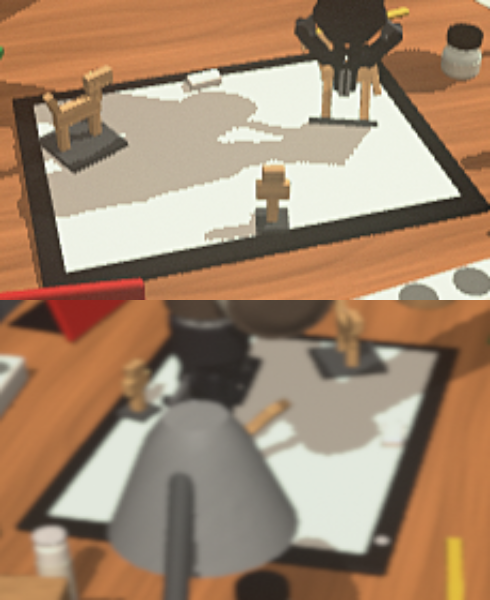

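In the scene crop the horse's plate is past vertical and nearly edge-on at (343,122). The horse rests against the back of the finger with about 2.5 N. I carry on forward so it can settle.

servo_tool --rows '[[[0,5,0,0,0,0,0],[0,10,0,0,0,0,0],[0,15,0,0,0,0,0],[0,20,0,0,0,0,0],[0,25,0,0,0,0,0],[0,30,0,0,0,0,0],[0,35,0,0,0,0,0],[0,40,0,0,0,0,0],[0,45,0,0,0,0,0],[0,45,0,0,0,0,0]]]'

```text
clock: 11.1
position: [595.1, 137.6, 70.2]
ee_rot: [0.98, -0.199, -0.0, 0.0]
contact_force: [-0.9, 0.4, -0.5]
gripper_width: 0.7
grasp_force: 0.0
```

```bash
python3 - <<'E'
from h import *
import cv2
s=arm.read_state();print(s['clock'],s['position'].round(1),s['contact_force'].round(1))
a=arm.get_image("scene")[:,:,::-1][180:320,180:410];b=arm.get_image("wrist")[:,:,::-1]
a=cv2.resize(a,(490,300));cv2.imwrite('pics/h4.png',np.vstack([a,cv2.resize(b,(490,300))]))
E
```

```text
11.1 [595.1 137.6  70.2] [-0.9  0.4 -0.5]
```

View pics/h4.png

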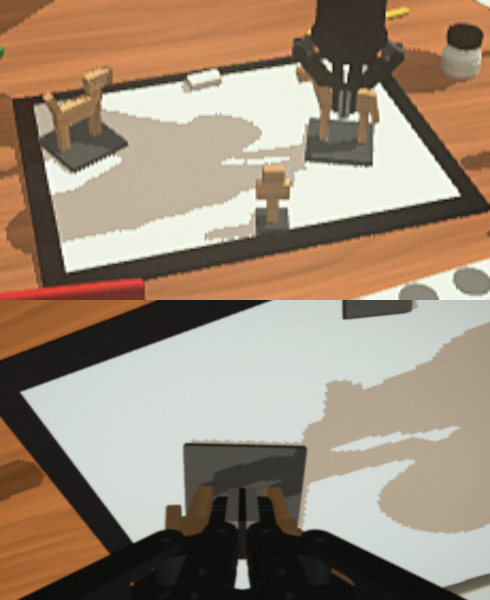

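The horse stands flat on its plate with its legs behind the finger. I move clear straight up.

servo_tool --rows '[[[0,4,0,0,0,0,0],[0,8,0,-5,0,0,0],[0,10,0,-25,0,0,0],[0,10,0,-60,0,0,0],[0,10,0,-100,0,0,0],[0,10,0,-140,0,0,0],[0,10,0,-170,0,0,0],[0,10,0,-190,0,0,0],[0,10,0,-190,0,0,0],[0,10,0,-190,0,0,0]]]'

```text
clock: 12.45
position: [603.9, 133.7, 259.2]
ee_rot: [0.98, -0.199, -0.001, 0.0]
contact_force: [-0.6, 0.2, -0.6]
gripper_width: 0.1
grasp_force: 0.0
```

```bash
python3 - <<'E'
from h import *
import cv2
s=arm.read_state();print(s['clock'],s['position'].round(1),s['contact_force'].round(1))
cv2.imwrite('pics/f.png',cv2.resize(arm.get_image("scene")[:,:,::-1][150:330,90:450],(800,400)))
E
```

```text
12.45 [603.9 133.7 259.2] [-0.6  0.2 -0.6]
```

View pics/f.png

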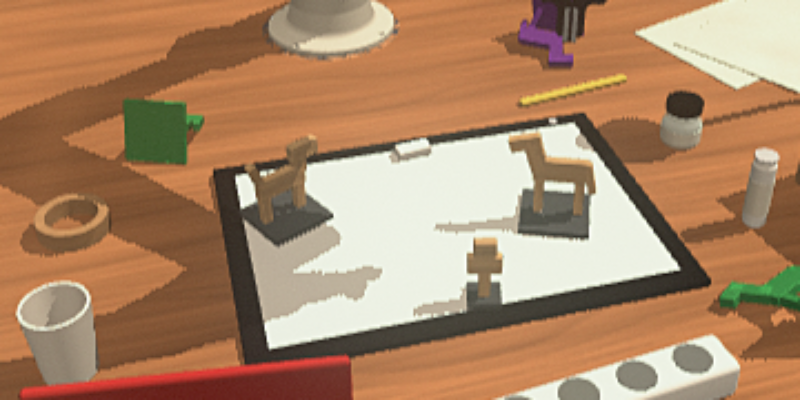

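The dog at (285,190) and the horse at (555,185) both stand upright on the pad. Nothing else has moved, and the arm is clear above.

```bash
python3 -c "
from bench import arm
print(arm.job_done())"
```

```text
the job is handed in; nothing more can be done
None
```

The dog and then the horse were pushed back upright and both stand on the pad; nothing else moved in the final picture, the arm is clear, and the job was handed in at about 12.5 s.

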